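Set the mark plate level and hold the plumb bob over it

TASK

Press the propped-up side of the square metal plate down so that the plate lies level in its iron stand. Then draw the plumb bob out of its slanting wooden socket, turn it upright with the point down, and bring it over the plate so that the point is inside the small engraved ring at the plate's centre, about a finger's breadth (20 mm) above it and not touching. Finish while still holding the bob there, hanging still; do not disturb the brass masses, the dish or the tongs.

Things in the scene. Friction and masses are not known exactly. Their poses are not given: they have to be found in the camera images.
- stand: Fixed cast-iron stand, 140 x 140 mm. Origin: centre of its underside, on the bench; z up. Its floor lies 25 mm above the bench; a rim 9 mm wide, rising 5 mm above the floor, surrounds an inner square of 118 mm. A brass stud 12 mm across stands out of the floor 42 mm from the centre along the stand's +x axis; at the start it is 12 mm proud and props up that side of the plate. It slides straight down, flush with the floor, when pushed with about 5 to 7 N, and stays down.
- plate: Loose square metal plate, 112 x 112 x 6 mm, 0.2 kg, lying in the stand, at the start tilted 0.13 rad because the stud lifts its +x side; its opposite edge rests on the stand's floor. Origin: centre of its underside; z is normal to the plate, up. At the centre of its upper face (6 mm above the origin) is an engraved ring 30 mm across with a dot. Pressed above the stud (42 mm from the centre along the plate's +x) it goes down level; its upper face is then 31 mm above the bench.
- holder: Fixed wooden socket block on a foot 150 x 84 mm. Origin: on the bench, near the foot's end below the mouth (the foot spans x = -47 to +103 mm, y = -42 to +42 mm); z up. The block, 60 x 60 mm in section, leans 45 degrees: its round blind hole, 29 mm wide and 100 mm deep, opens towards the holder's -x and upward. The highest point is 130 mm above the bench.
- socket_floor (a point): Centre of the bottom of the socket's hole, 38 mm above the bench. Axes as the holder's.
- socket_mouth (a point): Centre of the mouth of the socket's hole, 100 mm from the bottom along the hole's axis, 108 mm above the bench. Axes as the holder's.
- bob: Nickel-plated steel plumb bob, 150 mm long, about 0.42 kg. Origin: its point; z runs along its axis from the point to the cap. Cone from the point up to z = 50 mm, then a plain cylinder 26 mm across up to z = 140 mm, then a cap 12 mm across up to z = 150 mm; centre of mass near z = 85 mm. At the start it sits point down at the bottom of the socket, leaning 45 degrees, with z = 100 to 150 mm standing out.
- mass_a: Bystander: brass cylinder mass with a knob, 40 mm across, 59 mm tall. Origin: centre of its underside.
- mass_b: Bystander: brass cylinder mass with a knob, 30 mm across, 48 mm tall. Origin: centre of its underside.
- dish: Bystander: grey enamel dish, 100 mm across, 30 mm high. Origin: centre of its underside.
- tongs: Bystander: wooden-handled steel tongs lying flat, about 235 x 65 x 16 mm, handles to -x. Origin: near the middle of their length, on the bench.
Things that resemble listed ones, but are neither listed nor needed, are in the scene too. Of the things like the plate, leave any that is turquoise; of the rest the smaller one is meant.

How it is judged:
By the outcome, as a careful person would: the job done as asked, in the order asked, and still so for the second after the job is handed in, while the arm keeps its last pose, push and grip.
It also fails if it takes over 58 s, if anything falls off the work surface, if the arm or the gripper's body presses on something with over 40 N, if the wrist force passes 120 N, or if a joint passes its speed limit or range.

ROBOT

A 7-joint arm with a two-finger parallel gripper is mounted at the origin on the work surface. World frame = base frame: x ahead of the robot, y to its left, z up, the work surface at z = 0. Lengths are in m, angles in rad, forces in N, time in s.
With the tool pointing down it reaches from about 0.425 to 1.025 m from the base axis. Payload 9.4 kg.
Tool frame: the origin (TCP) lies between the finger pads; the fingertips stand 8 mm ahead of it and the grasp point (between the pads) lies 11 mm behind it (bot.tcp_to_tips is the distance from the TCP to the fingertips, in m); z points along the fingers, x is the direction in which the jaws open and shut, and the axes are right-handed (so a half turn about z gives the same grasp; the last joint's range is limited). The gripper opens to 85 mm and grips with 20 to 120 N. Pads are 22 mm wide; open, the fingers measure 114 mm over their backs; the gripper's body (76 mm by 85 mm) begins 54 mm behind the grasp point. The pads swing forward as they close: fully open they stand 13 mm farther back than shut.
Start: joints at [1.242, 0.599, -0.003, 1.599, 0.002, 0.943, -0.08], TCP at [0.181, -0.702, 0.239] pointing down, gripper open.
Joint ranges: [-2.57, 2.57], [-0.35, 1.97], [-1.29, 1.29], [0.11, 2.56], [-1.05, 4.19], [0.11, 1.86], [-2.63, 2.63]. Speed limits (rad/s): [2.22, 2.22, 3.01, 3.01, 3.14, 3.14, 3.14].

INTERFACE

Orientations are given as a rotation vector (axis times angle).
In Python, from rig import bot gives the robot as it stands.
- The arm moves only by the shell command python3 -m handwheel 'ROWS' [FORCE]. ROWS is JSON, a list of rows, each an object with "jaw": the opening, from -1 (shut) to 1 (fully open); "linear": the shift along the tool's x, y, z in mm, a list of three; "turn": the turn, a rotation vector about the tool's x, y, z in degrees, a list of three. In form: [{"jaw": jaw, "linear": [tx, ty, tz], "turn": [wx, wy, wz]}, ...]. A call has 1 to 10 rows; each row is the pose to reach, as a shift and turn from the pose commanded when the call began, along the tool's axes at that moment; what a row does not reach only later rows make up. A row lasts 1/8 s, in which the tool goes at most 62.5 mm and 10.7 degrees, less where a joint would pass 70% of its speed; a pose out of reach is approached as far as the arm can. A call with a gripper value outside its range is refused whole. The fingers move at their own pace and stop on an object; FORCE is the grip in N (left out, the last holds). Time passes only in rows, so rows that repeat a pose let the fingers close. It gives the time, the measured TCP pose, the force and the opening at its end, in the units of the state.
- bot.get_obs(): the state, without advancing time (a new reading comes with each control period).
- bot.get_image(name): name is "scene" or "top"; returns a dict with "color" (384x512x3 uint8, red, green, blue), "fov_y" (degrees; the focal length in pixels is half the picture's height over the tangent of half this angle, whatever the lens; pixels are square), "cx", "cy" (the principal point, pixels), "rvec" (rotation vector, rad) and "tvec" (3), from world to camera coordinates, as OpenCV has them. Camera axes: x right, y down, z forward; pixel columns grow to the right and rows downward; lengths in m; the calibration is good to about 2 mm. A picture is of the moment at which its call begins. There is no depth.
- bot.sign_off(): hands the job in, once; it reports no verdict.
The state is a dict: "t": time; "joints": joint angles; "joint_velocities": joint speeds; "joint_torque": joint torques, N m; "position": TCP position; "eef_rot": TCP orientation; "wrist_force": force on the tool from outside, world axes, zero at the start; "wrist_torque": the same for the moment, N m; "opening": finger opening in m.
Only numpy, scipy, OpenCV 4.12 (cv2) and the standard library are available. Lean on these libraries where they do the work, as an engineer would, in place of code of your own. Each camera call takes 0.05 s, during which the arm holds its last target.

## Working session

There is one attempt and no reset: what is moved stays moved. The work goes in short steps, Python scripts to look and compute and a shell command to move; the robot and the scene stay as the last step left them, time stands still between calls to the robot, and variables do not carry over. Pictures are saved under pics/ and viewed, and the job is handed in when it is done.

```bash
mkdir -p pics; ls; python3 - <<'E'
from rig import bot
import cv2
o=bot.get_obs();print({k:o[k] for k in('t','position','eef_rot','opening','wrist_force')})
for n in('scene','top'):
    im=bot.get_image(n);cv2.imwrite(f'pics/{n}0.png',im['color'][:,:,::-1]);print(n,{k:im[k] for k in im if k!='color'})
E
```

```text
pics
{'t': 0.0, 'position': array([ 0.180494  , -0.70167538,  0.23841406]), 'eef_rot': array([-2.48215675e+00,  1.92433431e+00,  2.12240081e-03]), 'opening': 0.08561615050113122, 'wrist_force': array([ 0.1755465 , -0.29431521,  0.96131854])}
scene {'fov_y': 50.952900858225874, 'cx': 252.60280733547296, 'cy': 190.57344424411727, 'rvec': array([ 2.09728165,  0.95747362, -0.44983891]), 'tvec': array([-0.41321236, -0.12959655,  1.30324723])}
top {'fov_y': 45.25093063584639, 'cx': 255.28356012202494, 'cy': 190.59743036647512, 'rvec': array([ 2.12345223, -2.14746389,  0.12217827]), 'tvec': array([0.12477177, 0.54915845, 1.12461544])}
```

View pics/scene0.png

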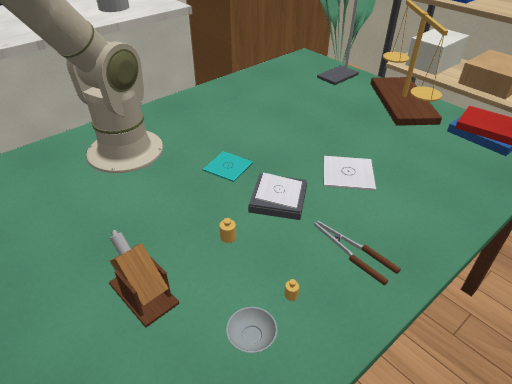

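View pics/top0.png

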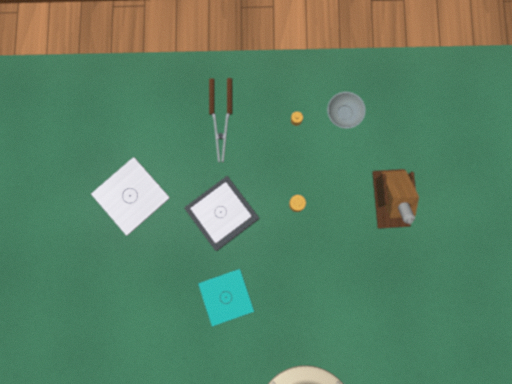

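```bash
cat > h.py <<'E'
import numpy as np,cv2
from rig import bot
from scipy.spatial.transform import Rotation as R
class Cam:
    def __init__(s,n,im=None):
        im=im or bot.get_image(n); s.c=im['color']; s.bgr=s.c[:,:,::-1].copy()
        f=s.c.shape[0]/2/np.tan(np.radians(im['fov_y']/2))
        s.K=np.array([[f,0,im['cx']],[0,f,im['cy']],[0,0,1.]]); s.rv=im['rvec'];s.t=im['tvec']; s.R=R.from_rotvec(s.rv).as_matrix()
        s.o=-s.R.T@s.t
    def ray(s,u,v):
        d=s.R.T@np.linalg.solve(s.K,[u,v,1.]); return d/np.linalg.norm(d)
    def onz(s,u,v,z):
        d=s.ray(u,v); return s.o+d*(z-s.o[2])/d[2]
    def px(s,P):
        return cv2.projectPoints(np.atleast_2d(np.float64(P)),s.rv,s.t,s.K,None)[0][:,0]
    def crop(s,name,u0,u1,v0,v1,k):
        cv2.imwrite('pics/'+name,cv2.resize(s.bgr[v0:v1,u0:u1],None,fx=k,fy=k,interpolation=cv2.INTER_CUBIC))
def tri(c1,p1,c2,p2):
    d1,d2=c1.ray(*p1),c2.ray(*p2)
    s=np.linalg.lstsq(np.c_[d1,-d2],c2.o-c1.o,rcond=None)[0]
    a,b=c1.o+d1*s[0],c2.o+d2*s[1]; return (a+b)/2,np.linalg.norm(a-b)
E
python3 - <<'E'
from h import *
T=Cam('top');S=Cam('scene')
T.crop('t1.png',175,275,165,260,6);S.crop('s1.png',235,325,160,230,7)
T.crop('t2.png',360,440,155,240,6);S.crop('s2.png',90,190,220,325,5)
print(T.onz(221,212,.034),T.onz(298,203,.05),T.onz(405,210,.1), T.o,S.o)
E
```

```text
[0.49787198 0.20611508 0.034     ] [0.51655049 0.01212044 0.05      ] [ 0.49106522 -0.23648282  0.1       ] [0.38623163 0.08803136 1.19372463] [ 1.0907613  -0.39758281  0.73359442]
```

```bash
cd pics; python3 -c "
import cv2,numpy as np
a=[cv2.resize(cv2.imread(f),(400,300*1)) for f in ('t1.png','s1.png','t2.png','s2.png')]
cv2.imwrite('m1.png',np.vstack([np.hstack(a[:2]),np.hstack(a[2:])]))"
```

```text
(no output)
```

View pics/m1.png

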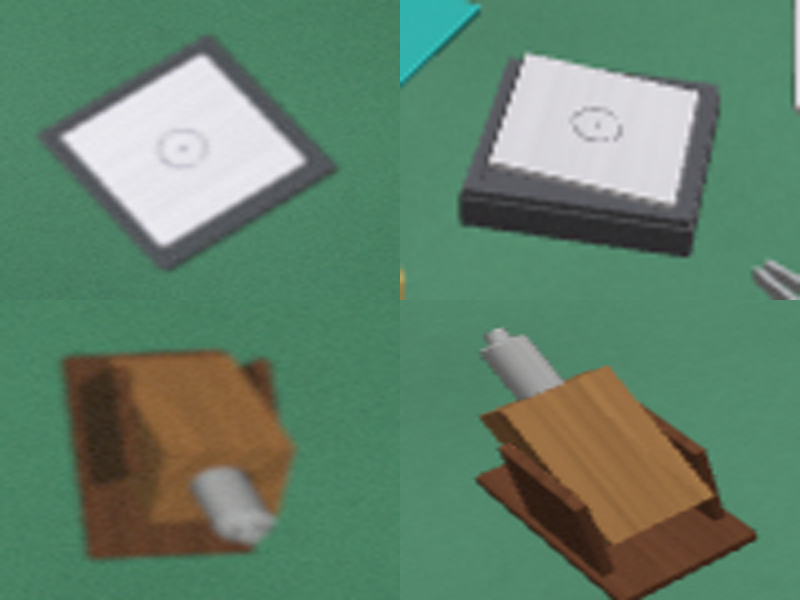

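```bash
python3 - <<'E'
from h import *
T=Cam('top');S=Cam('scene')
np.set_printoptions(precision=4,suppress=True)
def quad(c,u,v,f,k=4):
    img=cv2.resize(c.bgr,None,fx=k,fy=k,interpolation=cv2.INTER_CUBIC)
    m=f(img.astype(int)).astype(np.uint8)*255
    n,l,st,ce=cv2.connectedComponentsWithStats(m)
    comp=(l==l[int((v+.5)*k),int((u+.5)*k)]).astype(np.uint8)
    cn=max(cv2.findContours(comp,0,2)[0],key=cv2.contourArea)
    h=cv2.convexHull(cn)
    q=cv2.approxPolyN(h,4)[0].reshape(-1,2) if hasattr(cv2,'approxPolyN') else None
    return (q+.5)/k-.5
white=lambda i:(i.min(2)>150)
qt=quad(T,226,222,white);qs=quad(S,270,195,white)
print(qt,qs,sep='\n')
for a in qt:
  for b in qs:
    p,e=tri(T,a,S,b)
    if e<.012 and .0<p[2]<.08: print(a,b,p,e)
dark=lambda i:(i.max(2)<120)
m=(T.bgr.max(2)<110).astype(np.uint8)
n,l,st,ce=cv2.connectedComponentsWithStats(m)
for i in range(1,n):
    if st[i,4]>60: print(st[i],ce[i])
ds=[]
img=T.bgr[165:260,175:275].astype(int)
mm=(img[:,:,1]-img[:,:,2]<25).astype(np.uint8)
c=max(cv2.findContours(mm,0,2)[0],key=cv2.contourArea)
q=cv2.approxPolyN(cv2.convexHull(c),4)[0].reshape(-1,2)+[175,165]
print('stand',[T.onz(*p,.03)[:2] for p in q], np.mean([T.onz(*p,.03) for p in q],0), cv2.minAreaRect(c))
# ring/dot
print(tri(T,(220.6,211.8),S,(279.5,189)))
E
```

```text
[[251.625 215.625]
 [214.875 243.375]
 [189.125 207.875]
 [225.375 180.875]]
[[302.125 180.875]
 [296.375 207.875]
 [254.375 197.375]
 [262.875 171.625]]
[251.625 215.625] [254.375 197.375] [0.4875 0.1291 0.044 ] 0.002153394012958644
[214.875 243.375] [262.875 171.625] [0.4193 0.2209 0.0441] 0.0016869757095317264
[189.125 207.875] [302.125 180.875] [0.5101 0.2883 0.03  ] 0.0009561494648436482
[225.375 180.875] [296.375 207.875] [0.5785 0.1956 0.0297] 0.0005530093885686289
[  0   0 118   3 215] [45.7767  0.5721]
[226  77   7  38 226] [229.3938  95.4425]
[208  78   7  37 223] [211.3857  95.5291]
[ 372  169   39   60 1071] [384.5369 202.0448]
[407 171   9  18  73] [412.0137 177.4247]
[185 176  75  75 920] [224.1109 215.6674]
stand [array([0.4819, 0.1101]), array([0.4001, 0.219 ]), array([0.5122, 0.3011]), array([0.5935, 0.1912])] [0.4969 0.2054 0.03  ] ((46.279998779296875, 48.040000915527344), (54.0, 54.79999923706055), 53.13010025024414)
(array([0.4993, 0.2083, 0.0368]), np.float64(0.003768911556718766))
```

Candidates in the top view: the white plate in the iron stand (221,212), a larger white plate on the bench (130,196) and a turquoise one (226,297). By the description I choose the smaller white one in the stand. Its raised edge faces the lower left of the world (corners triangulated at z≈44 mm, against 30 mm on the other side). Next is a closer look at the bob.

```bash
python3 - <<'E'
from h import *
T=Cam('top');S=Cam('scene')
a=cv2.resize(T.bgr[160:235,365:425],None,fx=8,fy=8,interpolation=cv2.INTER_CUBIC)[:560,:400]
T.crop('b1.png',370,420,165,235,8);S.crop('b2.png',100,180,225,325,6)
a=cv2.imread('pics/b1.png');b=cv2.imread('pics/b2.png')[:560,:400]
b=cv2.imread('pics/b2.png');b=cv2.resize(b,None,fx=5.6/6,fy=5.6/6)
cv2.imwrite('pics/b3.png',np.hstack([a[:560],b[:560,:400]]))
print(a.shape,b.shape, bot.tcp_to_tips)
E
```

```text
(560, 400, 3) (560, 448, 3) 0.008
```

View pics/b3.png

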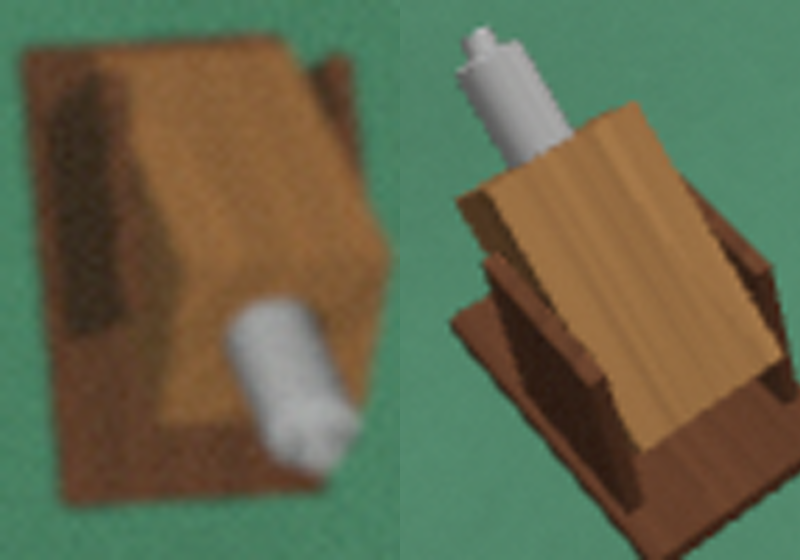

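```bash
python3 - <<'E'
from h import *
np.set_printoptions(precision=4,suppress=True)
T=Cam('top');S=Cam('scene')
p=lambda x,y:(370+(x+.5)/8-.5,165+(y+.5)/8-.5)
s=lambda x,y:(100+(x-400)/5.6-.4,225+y/5.6-.4)
nT=np.cross(T.ray(*p(267,325)),T.ray(*p(313,435)));nS=np.cross(S.ray(*s(488.5,58.5)),S.ray(*s(544,149)))
d=np.cross(nT,nS);d/=np.linalg.norm(d);d*=np.sign(d[2])
print('axis',d,'elev',np.degrees(np.arcsin(d[2])),'az',np.degrees(np.arctan2(d[1],d[0])))
P0=np.linalg.lstsq(np.array([nT,nS,[0,0,1]]),np.array([nT@T.o,nS@S.o,.108]),rcond=None)[0];print('axis at z=.108',P0)
print('cap',tri(T,p(318,455),S,s(482,36)))
A,B,C=[T.onz(*p(*q),.008) for q in((25,50),(65,500),(325,490))]
print(A,B,C,np.linalg.norm(A-B));e=B-A;az=np.arctan2(e[1],e[0]);print('foot az',np.degrees(az))
# tilt from block: mouth position from foot geometry
x=-e/np.linalg.norm(e);y=np.cross([0,0,1],x)
print('x',x,'y',y)
o=B+.047*x+ (.042*y if (C-B)@y>0 else -.042*y);print('holder origin',o,'axis pt rel',(P0-o)@x,(P0-o)@y)
E
```

```text
axis [-0.7399 -0.0419  0.6714] elev 42.17225119248457 az -176.76155078641014
axis at z=.108 [ 0.4988 -0.231   0.108 ]
cap (array([ 0.4617, -0.2317,  0.1396]), np.float64(0.0027781813272240966))
[ 0.603  -0.1861  0.008 ] [ 0.457  -0.1923  0.008 ] [ 0.4593 -0.2747  0.008 ] 0.14617106080573275
foot az -177.5986872749374
x [ 0.9991  0.0419 -0.    ] y [-0.0419  0.9991  0.    ]
holder origin [ 0.5057 -0.2323  0.008 ] axis pt rel -0.006854803740780044 0.0015920059156906779
```

```bash
cat > plan.py <<'E'
from h import *
np.set_printoptions(precision=2,suppress=True)
def rot(z,x):
    z=np.array(z,float);z/=np.linalg.norm(z);x=np.array(x,float);x-=z*(x@z);x/=np.linalg.norm(x)
    return np.c_[x,np.cross(z,x),z]
def go(p,Rm,cur=None):
    o=bot.get_obs() if cur is None else None
    p0,R0=(o['position'],R.from_rotvec(o['eef_rot']).as_matrix()) if o else cur
    print('linear',R0.T@(np.array(p)-p0)*1e3,'turn',np.degrees(R.from_matrix(R0.T@Rm).as_rotvec()))
a=np.radians(2.7)
XH=np.array([np.sin(a),-np.cos(a),0])   # tool x: holder -y
HX=np.array([np.cos(a),np.sin(a),0])
DOWN=rot([0,0,-1],XH)
D=(-HX+[0,0,1])/np.sqrt(2)
GR=rot(-D,XH)
MOUTH=np.array([.499,-.2315,.108]);PT=MOUTH-.1*D
E
python3 - <<'E'
from plan import *
go([.56,-.25,.25],DOWN)
go([.464,.182,.25],DOWN,([.56,-.25,.25],DOWN))
E
```

```text
linear [-343.32 -480.08  -10.74] turn [ 0.    0.   11.73]
linear [-436.04   75.54    0.  ] turn [0. 0. 0.]
```

```bash
python3 -m handwheel '[{"jaw":-1,"linear":[-343,-480,-11],"turn":[0,0,11.7]},{"jaw":-1,"linear":[-343,-480,-11],"turn":[0,0,11.7]},{"jaw":-1,"linear":[-343,-480,-11],"turn":[0,0,11.7]},{"jaw":-1,"linear":[-343,-480,-11],"turn":[0,0,11.7]},{"jaw":-1,"linear":[-343,-480,-11],"turn":[0,0,11.7]},{"jaw":-1,"linear":[-343,-480,-11],"turn":[0,0,11.7]},{"jaw":-1,"linear":[-343,-480,-11],"turn":[0,0,11.7]},{"jaw":-1,"linear":[-343,-480,-11],"turn":[0,0,11.7]},{"jaw":-1,"linear":[-343,-480,-11],"turn":[0,0,11.7]},{"jaw":-1,"linear":[-343,-480,-11],"turn":[0,0,11.7]}]' 40
python3 - <<'E'
from plan import *
print(bot.get_obs()['joints'])
go([.464,.182,.25],DOWN)
E
```

```text
t: 1.75
position: [0.5626, -0.2463, 0.2504]
eef_rot: [-2.278, 2.161, -0.0]
wrist_force: [-0.8, -0.5, 1.3]
opening: -0.0001
[ 0.31  0.45  0.02  1.85 -0.01  0.84 -1.19]
linear [-432.89   76.04    0.79] turn [-0.07  0.06  0.31]
```

```bash
python3 -m handwheel '[{"jaw":-1,"linear":[-433,76,0],"turn":[0,0,0.3]},{"jaw":-1,"linear":[-433,76,0],"turn":[0,0,0.3]},{"jaw":-1,"linear":[-433,76,0],"turn":[0,0,0.3]},{"jaw":-1,"linear":[-433,76,0],"turn":[0,0,0.3]},{"jaw":-1,"linear":[-433,76,80],"turn":[0,0,0.3]},{"jaw":-1,"linear":[-433,76,120],"turn":[0,0,0.3]},{"jaw":-1,"linear":[-433,76,160],"turn":[0,0,0.3]},{"jaw":-1,"linear":[-433,76,180],"turn":[0,0,0.3]},{"jaw":-1,"linear":[-433,76,180],"turn":[0,0,0.3]},{"jaw":-1,"linear":[-433,76,180],"turn":[0,0,0.3]}]'
python3 - <<'E'
from plan import *
print(bot.get_obs()['joints'])
go([.464,.182,.055],DOWN)
S=Cam('scene');S.crop('s3.png',225,335,130,230,6);print(S.px([[.464,.182,.042]]))
E
```

```text
t: 3.0
position: [0.4627, 0.1793, 0.0691]
eef_rot: [2.269, -2.17, -0.002]
wrist_force: [-0.2, -0.3, -0.3]
opening: 0.0001
[-0.47  0.61 -0.02  2.25  0.03  0.28 -2.05]
linear [-2.69 -1.41 14.09] turn [ 0.13 -0.05 -0.15]
[[262.93 185.42]]
```

View pics/s3.png

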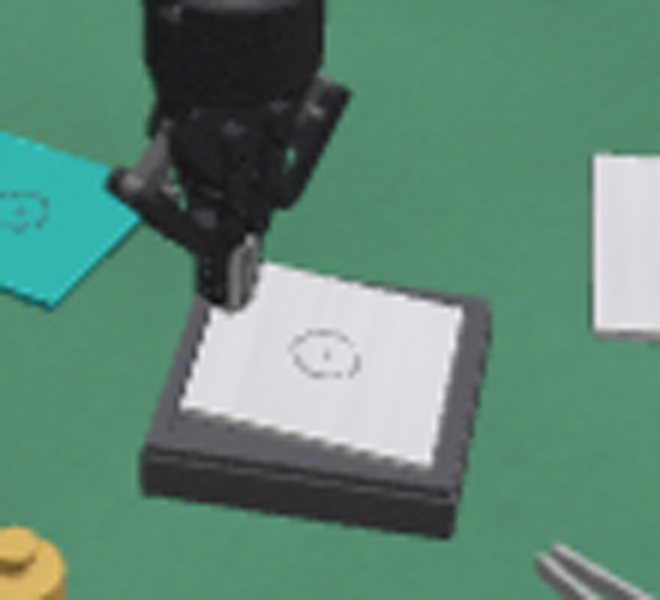

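```bash
python3 -m handwheel '[{"jaw":-1,"linear":[-2,-1,12],"turn":[0,0,0]},{"jaw":-1,"linear":[-2,-1,17],"turn":[0,0,0]},{"jaw":-1,"linear":[-2,-1,20],"turn":[0,0,0]},{"jaw":-1,"linear":[-2,-1,22],"turn":[0,0,0]},{"jaw":-1,"linear":[-2,-1,24],"turn":[0,0,0]},{"jaw":-1,"linear":[-2,-1,26],"turn":[0,0,0]},{"jaw":-1,"linear":[-2,-1,28],"turn":[0,0,0]},{"jaw":-1,"linear":[-2,-1,29],"turn":[0,0,0]},{"jaw":-1,"linear":[-2,-1,30],"turn":[0,0,0]},{"jaw":-1,"linear":[-2,-1,30],"turn":[0,0,0]}]'
```

```text
t: 4.3
position: [0.4643, 0.1807, 0.0401]
eef_rot: [2.268, -2.174, -0.0]
wrist_force: [0.4, -0.1, 0.2]
opening: 0.0001
```

```bash
python3 -m handwheel '[{"jaw":-1,"linear":[0,0,1],"turn":[0,0,0]},{"jaw":-1,"linear":[0,0,2],"turn":[0,0,0]},{"jaw":-1,"linear":[0,0,2],"turn":[0,0,0]}]'
python3 - <<'E'
from plan import *
S=Cam('scene');S.crop('s4.png',225,335,130,230,6)
E
```

```text
t: 4.68
position: [0.4643, 0.1807, 0.0391]
eef_rot: [-2.268, 2.173, -0.0]
wrist_force: [-2.8, -1.5, 17.3]
opening: -0.0001
```

View pics/s4.png

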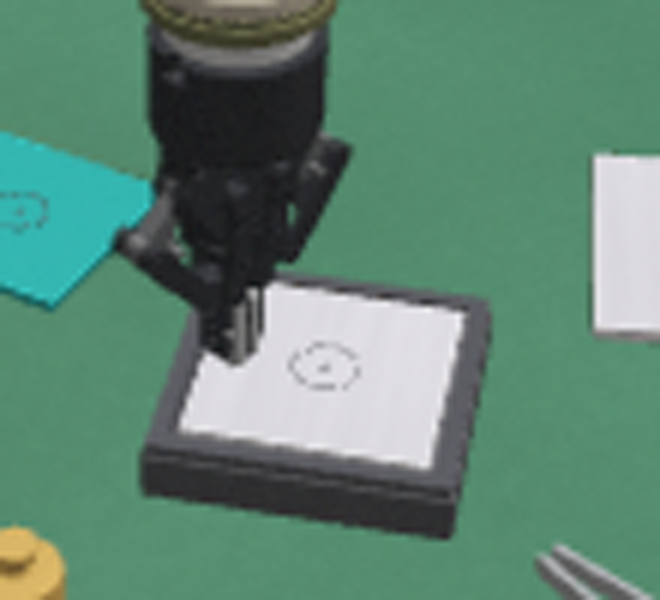

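The plate is down: TCP z is 39.1 mm with 17 N, as expected on firm contact. Retracting and moving toward the bob.

```bash
python3 - <<'E'
from plan import *
print(PT,PT+.114*D,PT+.224*D)
go([.46,-.02,.25],DOWN)
go(PT+.234*D,GR)
E
```

```text
[ 0.57 -0.23  0.04] [ 0.49 -0.23  0.12] [ 0.41 -0.24  0.2 ]
linear [ 200.3    12.76 -211.03] turn [-0.03  0.02 -0.26]
linear [ 413.72   77.57 -163.89] turn [44.97 -0.08 -0.25]
```

```bash
python3 -m handwheel '[{"jaw":-1,"linear":[0,0,-60],"turn":[0,0,0]},{"jaw":1,"linear":[0,0,-120],"turn":[0,0,0]},{"jaw":1,"linear":[50,5,-165],"turn":[0,0,0]},{"jaw":1,"linear":[110,10,-190],"turn":[0,0,0]},{"jaw":1,"linear":[170,10,-211],"turn":[5,0,0]},{"jaw":1,"linear":[230,10,-211],"turn":[10,0,0]},{"jaw":1,"linear":[290,10,-211],"turn":[15,0,0]},{"jaw":1,"linear":[350,20,-211],"turn":[20,0,0]},{"jaw":1,"linear":[410,20,-211],"turn":[20,0,0]},{"jaw":1,"linear":[410,20,-211],"turn":[20,0,0]}]' 80
python3 - <<'E'
from plan import *
print(bot.get_obs()['joints'])
go(PT+.234*D,GR)
E
```

```text
t: 5.98
position: [0.4608, -0.2336, 0.2492]
eef_rot: [-2.066, 1.99, -0.352]
wrist_force: [0.4, 1.3, -0.1]
opening: 0.0853
[ 0.65  0.27 -0.23  2.26 -0.3   0.33 -0.83]
linear [ 0.27 69.04 24.26] turn [24.95 -0.33 -0.46]
```

```bash
python3 - <<'E'
from plan import *
g=PT+.127*D-[0,0,.011];print(g*1e3)
go(g+[0,0,.09],DOWN)
E
```

```text
[ 479.93 -232.4   116.09]
linear [-0.46 -3.17 47.06] turn [-20.05  -0.13  -0.54]
```

```bash
python3 -m handwheel '[{"jaw":1,"linear":[0,-3,20],"turn":[-10,-0.1,-0.5]},{"jaw":1,"linear":[0,-3,47],"turn":[-20,-0.1,-0.5]},{"jaw":1,"linear":[0,-3,47],"turn":[-20,-0.1,-0.5]},{"jaw":1,"linear":[0,-3,47],"turn":[-20,-0.1,-0.5]}]'
python3 - <<'E'
from plan import *
print(bot.get_obs()['joints'])
g=PT+.127*D-[0,0,.011]
go(g,DOWN)
S=Cam('scene');T=Cam('top')
S.crop('s5.png',80,190,190,310,5);T.crop('t5.png',365,435,165,250,6)
a=cv2.imread('pics/s5.png');b=cv2.imread('pics/t5.png');b=cv2.resize(b,None,fx=250/420,fy=600/510) if 0 else b[:,:250]
E
```

```text
t: 6.48
position: [0.4807, -0.2283, 0.2056]
eef_rot: [-2.279, 2.162, 0.001]
wrist_force: [-0.1, -0.4, 0.6]
opening: 0.0854
[ 0.31  0.42  0.04  2.08 -0.03  0.65 -1.15]
linear [ 4.13  1.02 89.49] turn [0.01 0.05 0.32]
```

View pics/s5.png

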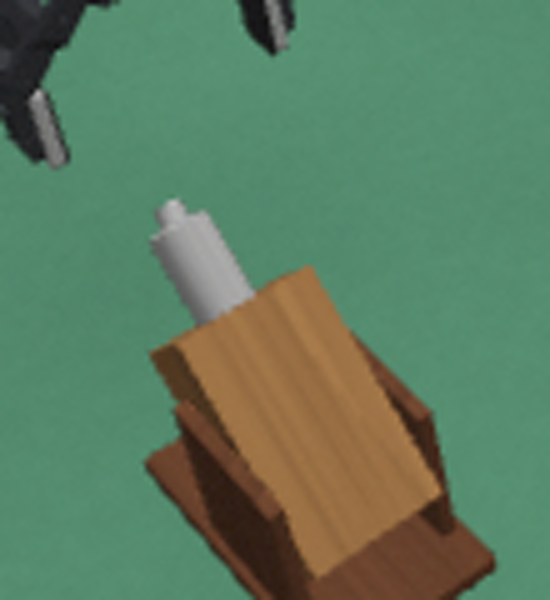

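View pics/t5.png

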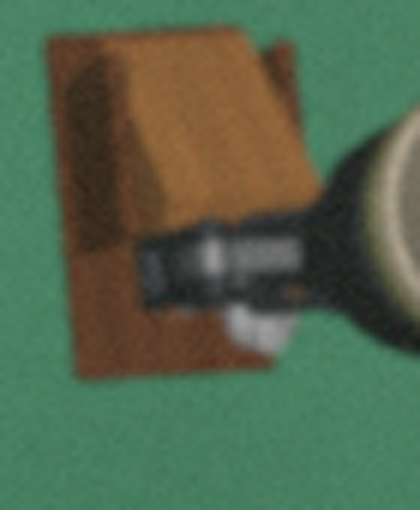

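```bash
python3 -m handwheel '[{"jaw":1,"linear":[4,1,15],"turn":[0,0,0.3]},{"jaw":1,"linear":[4,1,30],"turn":[0,0,0.3]},{"jaw":1,"linear":[4,1,45],"turn":[0,0,0.3]},{"jaw":1,"linear":[4,1,45],"turn":[0,0,0.3]},{"jaw":1,"linear":[4,1,45],"turn":[0,0,0.3]}]'
python3 - <<'E'
from plan import *
g=PT+.127*D-[0,0,.011]
go(g,DOWN)
S=Cam('scene')
S.crop('s6.png',80,190,190,310,5)
E
```

```text
t: 7.2
position: [0.4799, -0.2332, 0.161]
eef_rot: [-2.272, 2.17, 0.001]
wrist_force: [-0.1, 0.0, 0.7]
opening: 0.0855
linear [-0.74 -0.05 44.91] turn [ 0.02  0.02 -0.06]
```

View pics/s6.png

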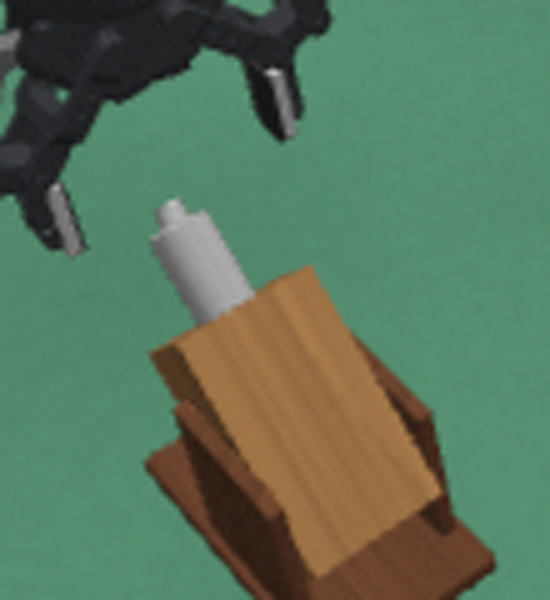

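```bash
python3 -m handwheel '[{"jaw":1,"linear":[-1,0,15],"turn":[0,0,0]},{"jaw":1,"linear":[-1,0,30],"turn":[0,0,0]},{"jaw":1,"linear":[-1,0,45],"turn":[0,0,0]},{"jaw":1,"linear":[-1,0,45],"turn":[0,0,0]}]'
python3 - <<'E'
from plan import *
g=PT+.127*D-[0,0,.011]
go(g,DOWN)
S=Cam('scene')
S.crop('s7.png',80,190,190,310,5)
E
```

```text
t: 7.75
position: [0.4791, -0.2318, 0.1145]
eef_rot: [2.271, -2.169, -0.004]
wrist_force: [0.5, -0.0, 0.4]
opening: 0.0854
linear [ 0.64 -0.84 -1.58] turn [ 0.15  0.07 -0.06]
```

View pics/s7.png

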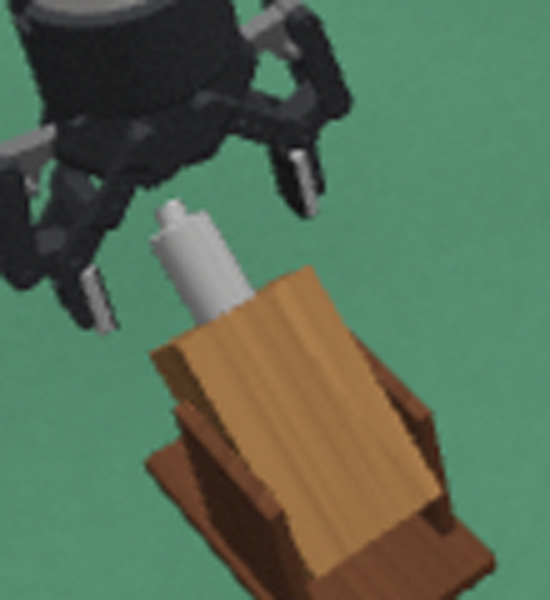

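```bash
python3 -m handwheel '[{"jaw":-1,"linear":[0,0,-1],"turn":[0,0,0]},{"jaw":-1,"linear":[0,0,-1],"turn":[0,0,0]},{"jaw":-1,"linear":[0,0,-1],"turn":[0,0,0]},{"jaw":-1,"linear":[0,0,-1],"turn":[0,0,0]},{"jaw":-1,"linear":[0,0,-1],"turn":[0,0,0]},{"jaw":-1,"linear":[0,0,-1],"turn":[0,0,0]},{"jaw":-1,"linear":[0,0,-1],"turn":[0,0,0]},{"jaw":-1,"linear":[0,0,-1],"turn":[0,0,0]}]' 100
python3 - <<'E'
from plan import *
g=PT+.127*D-[0,0,.011]
go(g,DOWN)
R0=R.from_rotvec(bot.get_obs()['eef_rot']).as_matrix();print('D in tool',R0.T@D)
S=Cam('scene')
S.crop('s8.png',80,190,190,310,5)
E
```

```text
t: 8.8
position: [0.4801, -0.2329, 0.1176]
eef_rot: [-2.271, 2.17, -0.002]
wrist_force: [-0.7, -2.5, 5.7]
opening: 0.0235
linear [-0.55  0.17  1.47] turn [-0.06 -0.05 -0.1 ]
D in tool [ 0.    0.71 -0.71]
```

View pics/s8.png

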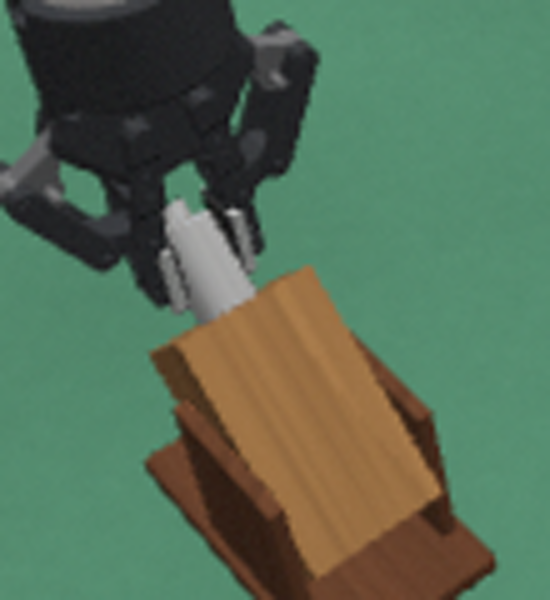

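```bash
python3 -m handwheel '[{"jaw":-1,"linear":[0,4,-4],"turn":[0,0,0]},{"jaw":-1,"linear":[0,8,-8],"turn":[0,0,0]},{"jaw":-1,"linear":[0,12,-12],"turn":[0,0,0]},{"jaw":-1,"linear":[0,16,-16],"turn":[0,0,0]},{"jaw":-1,"linear":[0,20,-20],"turn":[0,0,0]},{"jaw":-1,"linear":[0,20,-20],"turn":[0,0,0]}]'
python3 - <<'E'
from plan import *
o=bot.get_obs();print(o['wrist_torque'],o['joints'])
S=Cam('scene')
S.crop('s9.png',80,190,190,310,5)
E
```

```text
t: 9.6
position: [0.46, -0.2334, 0.1376]
eef_rot: [-2.271, 2.17, -0.001]
wrist_force: [2.1, -4.0, 1.0]
opening: 0.0233
[-0.9  -0.39 -0.14] [ 0.34  0.5   0.03  2.17 -0.03  0.47 -1.13]
```

View pics/s9.png

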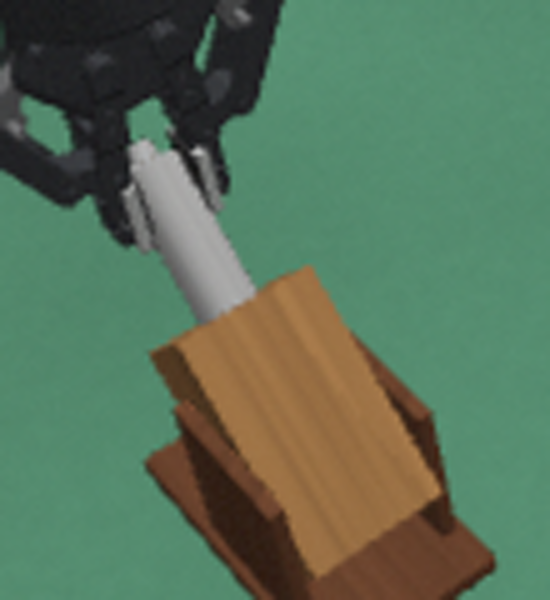

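```bash
python3 -m handwheel '[{"jaw":-1,"linear":[0.5,7,-7],"turn":[0,0,0]},{"jaw":-1,"linear":[1,15,-15],"turn":[0,0,0]},{"jaw":-1,"linear":[1,23,-23],"turn":[0,0,0]},{"jaw":-1,"linear":[1,31,-31],"turn":[0,0,0]},{"jaw":-1,"linear":[1,39,-39],"turn":[0,0,0]},{"jaw":-1,"linear":[1,47,-47],"turn":[0,0,0]},{"jaw":-1,"linear":[1,55,-55],"turn":[0,0,0]},{"jaw":-1,"linear":[1,60,-62],"turn":[0,0,0]},{"jaw":-1,"linear":[1,60,-90],"turn":[0,0,0]},{"jaw":-1,"linear":[1,60,-120],"turn":[0,0,0]}]'
python3 - <<'E'
from plan import *
o=bot.get_obs();print(o['wrist_torque'],o['joints'])
S=Cam('scene');T=Cam('top')
S.crop('s10.png',60,200,140,300,4);T.crop('t10.png',350,450,150,260,5)
E
```

```text
t: 10.9
position: [0.3995, -0.2367, 0.2579]
eef_rot: [2.272, -2.17, -0.002]
wrist_force: [0.9, -0.1, -4.2]
opening: 0.0235
[ 0.01  0.08 -0.03] [ 0.38  0.26  0.05  2.16 -0.02  0.72 -1.09]
```

View pics/s10.png

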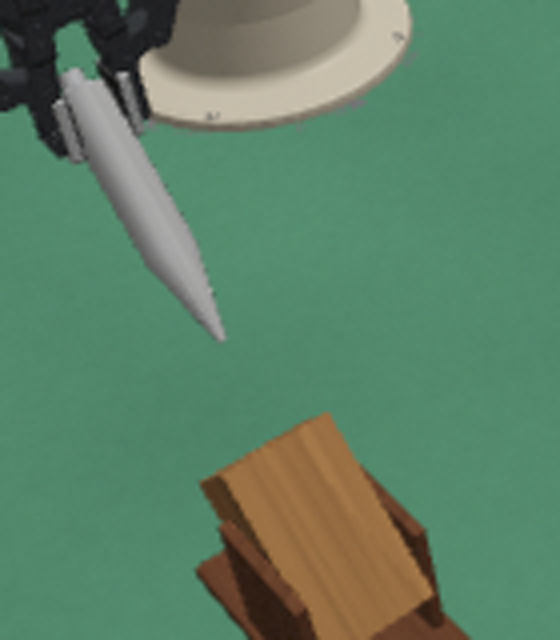

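```bash
python3 - <<'E'
from plan import *
o=bot.get_obs();R0=R.from_rotvec(o['eef_rot']).as_matrix()
S=Cam('scene');T=Cam('top')
P=o['position']+R0@np.array([0,-.0898,.0788]);print('pred tip',P*1e3,S.px(P),T.px(P))
E
```

```text
pred tip [ 491.15 -233.52  181.34] [[114.79 224.55]] [[414.55 206.3 ]]
```

View pics/t10.png

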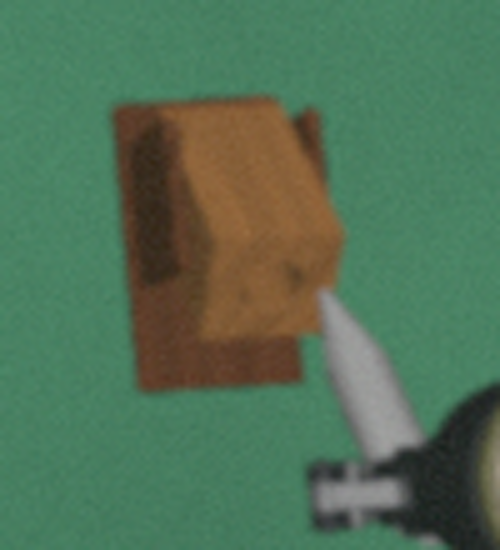

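```bash
cat >> plan.py <<'E'
TIP=np.array([0,-.0898,.0788]);U=np.array([0,1,-1])/np.sqrt(2)
def upright(az,U=U):
    # tool z horizontal part along h=-radial(az)
    h=-np.array([np.cos(az),np.sin(az),0]); 
    w=np.array([0,0,1.])-U*(U[2]); w/=np.linalg.norm(w)
    A=np.c_[U,w,np.cross(U,w)];z=np.array([0,0,1.]);B=np.c_[z,h,np.cross(z,h)]
    return B@A.T
E
python3 - <<'E'
from plan import *
S=Cam('scene');T=Cam('top')
T.crop('t11.png',180,265,170,255,7)
def quad(c,u,v,k=4):
    img=cv2.resize(c.bgr,None,fx=k,fy=k,interpolation=cv2.INTER_CUBIC)
    m=(img.min(2)>150).astype(np.uint8)
    l=cv2.connectedComponents(m)[1]
    comp=(l==l[int((v+.5)*k),int((u+.5)*k)]).astype(np.uint8)
    cn=max(cv2.findContours(comp,0,2)[0],key=cv2.contourArea)
    return (cv2.approxPolyN(cv2.convexHull(cn),4)[0].reshape(-1,2)+.5)/k-.5
np.set_printoptions(precision=4,suppress=True)
qt=quad(T,226,222);qs=quad(S,270,195)
pts=[]
for a in qt:
  for b in qs:
    p,e=tri(T,a,S,b)
    if e<.012 and .0<p[2]<.08: print(p,e);pts.append(p)
print('tri mean',np.mean(pts,0),'top',np.mean([T.onz(*a,.031) for a in qt],0),'scene',np.mean([S.onz(*a,.031) for a in qs],0))
# ring: dark pixels within plate centre
for c,q in((T,qt),(S,qs)):
    m=q.mean(0);k=6
    u0,v0=(m-[14,12]).astype(int)
    sub=cv2.resize(c.bgr[v0:v0+24,u0:u0+28].min(2),None,fx=k,fy=k,interpolation=cv2.INTER_CUBIC).astype(float)
    bg=np.median(sub);w=np.clip(bg-sub-12,0,None)
    yy,xx=np.mgrid[:w.shape[0],:w.shape[1]]
    r=np.hypot((xx+.5)/k-.5+u0-m[0],(yy+.5)/k-.5+v0-m[1]);w[r>9]=0
    cu,cv=(w*xx).sum()/w.sum(),(w*yy).sum()/w.sum()
    cc=((cu+.5)/k-.5+u0,(cv+.5)/k-.5+v0);print('ring',cc,c.onz(*cc,.031))
o=bot.get_obs()
C=np.array([.497,.206,.0])
Rm=upright(np.radians(22)); tcp=C+[0,0,.031+.02]-Rm@TIP;print(Rm,tcp)
go(tcp+[0,0,.09],Rm)
E
```

```text
[0.4856 0.1283 0.0292] 0.0019911871209274024
[0.4191 0.2214 0.0295] 0.0017523497177754943
[0.5119 0.2877 0.0297] 0.0006638422199365038
[0.5784 0.1944 0.0304] 0.0008939992163482162
tri mean [0.4988 0.2079 0.0297] top [0.4982 0.2073 0.031 ] scene [0.5002 0.2074 0.031 ]
ring (np.float64(220.5065001898595), np.float64(212.01299538341627)) [0.4981 0.2077 0.031 ]
ring (np.float64(277.871251037775), np.float64(190.74974055624742)) [0.4979 0.2065 0.031 ]
[[ 0.3746 -0.6556 -0.6556]
 [-0.9272 -0.2649 -0.2649]
 [ 0.      0.7071 -0.7071]] [0.4898 0.2031 0.1702]
linear [-434.9991 -110.5694   -3.7732] turn [-44.4916   7.6581 -18.3228]
```

View pics/t11.png

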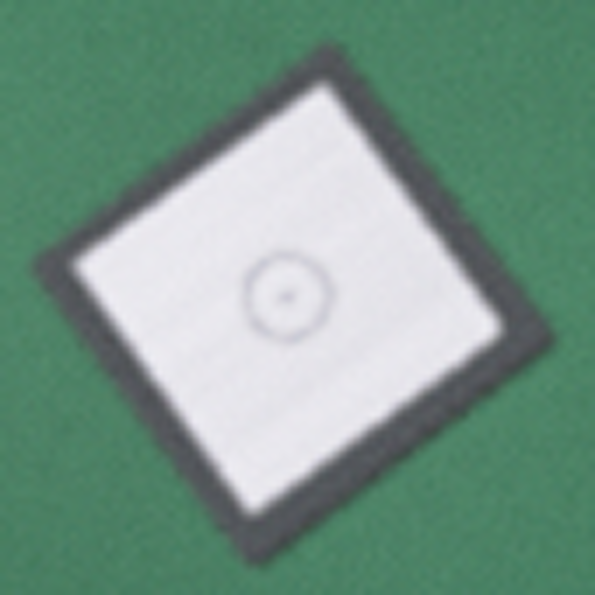

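```bash
python3 -m handwheel '[{"jaw":-1,"linear":[-20,-40,-5],"turn":[-9,1.6,-3.7]},{"jaw":-1,"linear":[-50,-80,-5],"turn":[-18,3.1,-7.3]},{"jaw":-1,"linear":[-95,-110,-5],"turn":[-27,4.6,-11]},{"jaw":-1,"linear":[-145,-110,-5],"turn":[-35,6,-14.5]},{"jaw":-1,"linear":[-195,-110,-5],"turn":[-44.5,7.7,-18.3]},{"jaw":-1,"linear":[-245,-110,-5],"turn":[-44.5,7.7,-18.3]},{"jaw":-1,"linear":[-295,-110,-4],"turn":[-44.5,7.7,-18.3]},{"jaw":-1,"linear":[-345,-110,-4],"turn":[-44.5,7.7,-18.3]},{"jaw":-1,"linear":[-395,-110,-4],"turn":[-44.5,7.7,-18.3]},{"jaw":-1,"linear":[-435,-110,-4],"turn":[-44.5,7.7,-18.3]}]'
python3 - <<'E'
from plan import *
o=bot.get_obs();print(o['joints'])
C=np.array([.498,.2073,.0])
Rm=upright(np.radians(22)); tcp=C+[0,0,.031+.02]-Rm@TIP
go(tcp+[0,0,.09],Rm)
S=Cam('scene');cv2.imwrite('pics/s12.png',S.bgr)
E
```

```text
t: 12.45
position: [0.4895, 0.2052, 0.2593]
eef_rot: [2.016, -1.359, -0.562]
wrist_force: [0.7, -0.5, -4.6]
opening: 0.0235
[-0.42  0.71 -0.08  1.58 -0.03  1.64 -1.68]
linear [ 1.19 -0.   -1.27] turn [-0.01 -0.08  0.  ]
```

View pics/s12.png

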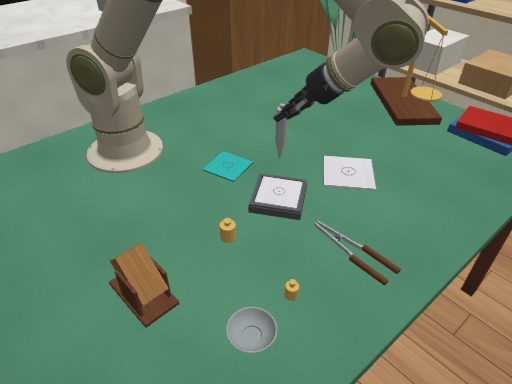

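```bash
python3 - <<'E'
from plan import *
o=bot.get_obs();R0=R.from_rotvec(o['eef_rot']).as_matrix()
S=Cam('scene');T=Cam('top')
S.crop('s13.png',255,305,95,170,8);T.crop('t13.png',180,265,170,255,7)
for s in(0,.06,.13):
    P=o['position']+R0@(TIP+s*U);print(s,P,(S.px(P)-[255,95])*8+3.5,(T.px(P)-[180,170])*7+3)
E
```

```text
0 [0.5  0.21 0.14] [[213.06 494.41]] [[231.59 274.05]]
0.06 [0.5  0.21 0.2 ] [[221.21 334.8 ]] [[209.36 254.31]]
0.13 [0.5  0.21 0.27] [[231.55 132.23]] [[179.85 228.1 ]]
```

View pics/s13.png

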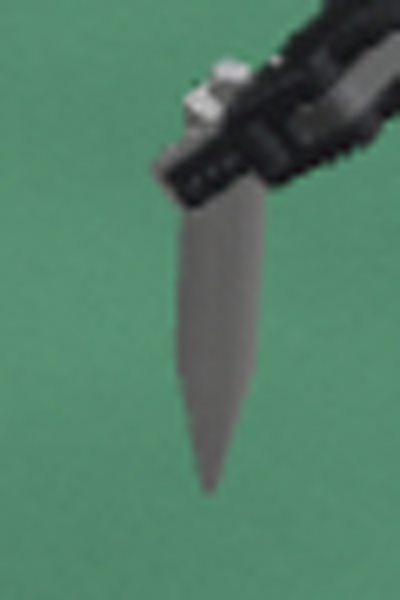

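View pics/t13.png

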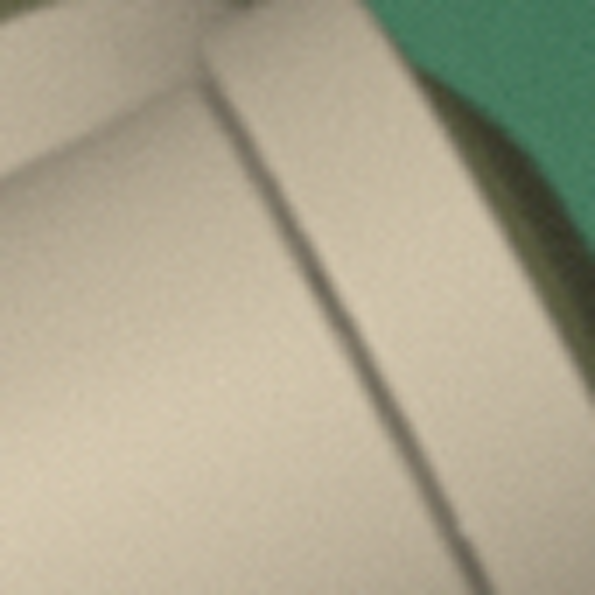

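```bash
python3 - <<'E'
from plan import *
C=np.array([.498,.2073,.0])
Rm=upright(np.radians(22)); tcp=C+[0,0,.031+.02]-Rm@TIP
for dz in(.03,.0):go(tcp+[0,0,dz],Rm)
E
```

```text
linear [  1.54 -42.46  40.98] turn [-0.   -0.16  0.16]
linear [  1.54 -63.67  62.19] turn [-0.   -0.16  0.16]
```

```bash
python3 -m handwheel '[{"jaw":-1,"linear":[1,-9,8],"turn":[0,0,0]},{"jaw":-1,"linear":[1,-18,17],"turn":[0,0,0]},{"jaw":-1,"linear":[1,-27,26],"turn":[0,0,0]},{"jaw":-1,"linear":[1,-35,34],"turn":[0,0,0]},{"jaw":-1,"linear":[1,-42,41],"turn":[0,0,0]},{"jaw":-1,"linear":[1,-42,41],"turn":[0,0,0]},{"jaw":-1,"linear":[1,-42,41],"turn":[0,0,0]}]'
python3 - <<'E'
from plan import *
o=bot.get_obs();print(o['joints']);R0=R.from_rotvec(o['eef_rot']).as_matrix()
C=np.array([.498,.2073,.0])
Rm=upright(np.radians(22)); tcp=C+[0,0,.031+.02]-Rm@TIP
go(tcp,Rm);S=Cam('scene');S.crop('s14.png',235,325,110,225,5)
for s in(0,.06,.1):
    P=o['position']+R0@(TIP+s*U);print(s,P,(S.px(P)-[235,110])*5+2)
E
```

```text
t: 13.48
position: [0.4911, 0.2021, 0.2028]
eef_rot: [2.016, -1.361, -0.561]
wrist_force: [0.2, -0.6, -3.7]
opening: 0.0233
[-0.41  0.77 -0.08  1.61 -0.02  1.55 -1.68]
linear [ -2.3  -23.39  22.63] turn [-0.06 -0.07 -0.08]
0 [0.5  0.2  0.08] [[218.86 331.14]]
0.06 [0.5  0.2  0.14] [[223.57 237.54]]
0.1 [0.5  0.2  0.18] [[226.91 171.16]]
```

View pics/s14.png

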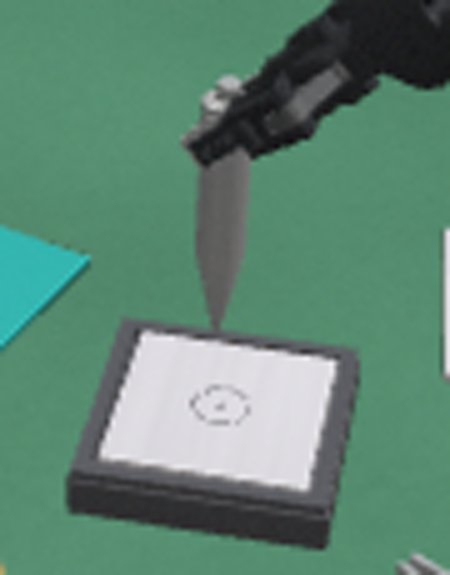

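```bash
python3 -m handwheel '[{"jaw":-1,"linear":[-1,-8,7],"turn":[0,0,0]},{"jaw":-1,"linear":[-1,-14,13],"turn":[0,0,0]},{"jaw":-1,"linear":[-1,-19,18],"turn":[0,0,0]},{"jaw":-1,"linear":[-1,-22.5,21.5],"turn":[0,0,0]},{"jaw":-1,"linear":[-1,-22.5,21.5],"turn":[0,0,0]},{"jaw":-1,"linear":[-1,-22.5,21.5],"turn":[0,0,0]},{"jaw":-1,"linear":[-1,-22.5,21.5],"turn":[0,0,0]}]'
python3 - <<'E'
from plan import *
o=bot.get_obs();print(o['joint_velocities']);R0=R.from_rotvec(o['eef_rot']).as_matrix()
C=np.array([.498,.2073,.0])
Rm=upright(np.radians(22)); tcp=C+[0,0,.031+.02]-Rm@TIP
go(tcp,Rm);S=Cam('scene');S.crop('s15.png',245,320,125,215,6)
for s in(0,.06,.1):
    P=o['position']+R0@(TIP+s*U);print(s,P*1e3,(S.px(P)-[245,125])*6+2.5)
print((S.px([.498,.2073,.051])-[245,125])*6+2.5,(S.px([.498,.2073,.031])-[245,125])*6+2.5)
E
```

```text
t: 14.4
position: [0.4914, 0.2032, 0.1716]
eef_rot: [2.016, -1.361, -0.561]
wrist_force: [0.1, 0.1, -3.9]
opening: 0.0233
[ 0.  0.  0.  0.  0. -0.  0.]
linear [-1.33 -0.91  1.09] turn [-0.07 -0.06 -0.08]
0 [498.84 205.98  52.43] [[202.26 361.81]]
0.06 [498.73 206.05 112.43] [[207.76 253.66]]
0.1 [498.65 206.1  152.43] [[211.66 177.05]]
[[202.97 362.18]] [[201.2  396.42]]
```

View pics/s15.png

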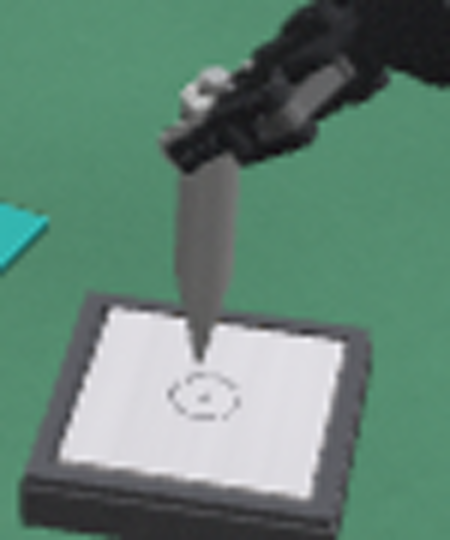

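```bash
python3 - <<'E'
from plan import *
o=bot.get_obs();R0=R.from_rotvec(o['eef_rot']).as_matrix();S=Cam('scene')
r=S.R[0].copy();r[2]=0;print(r, R0.T@(r*2.2+[0,0,0.3]))
E
```

```text
[0.65 0.76 0.  ] [-1.   -1.17 -1.6 ]
```

```bash
python3 -m handwheel '[{"jaw":-1,"linear":[-0.8,-0.9,-1.3],"turn":[0,0,0]},{"jaw":-1,"linear":[-0.8,-0.9,-1.3],"turn":[0,0,0]},{"jaw":-1,"linear":[-0.8,-0.9,-1.3],"turn":[0,0,0]},{"jaw":-1,"linear":[-0.8,-0.9,-1.3],"turn":[0,0,0]},{"jaw":-1,"linear":[-0.8,-0.9,-1.3],"turn":[0,0,0]},{"jaw":-1,"linear":[-0.8,-0.9,-1.3],"turn":[0,0,0]},{"jaw":-1,"linear":[-0.8,-0.9,-1.3],"turn":[0,0,0]},{"jaw":-1,"linear":[-0.8,-0.9,-1.3],"turn":[0,0,0]}]'
python3 - <<'E'
from plan import *
o=bot.get_obs();R0=R.from_rotvec(o['eef_rot']).as_matrix();print(np.abs(o['joint_velocities']).max(),(o['position']+R0@TIP)*1e3,R0@U)
S=Cam('scene');T=Cam('top')
S.crop('s16.png',245,320,125,215,6);cv2.imwrite('pics/t16.png',T.bgr)
E
```

```text
t: 15.5
position: [0.4925, 0.2045, 0.1717]
eef_rot: [2.015, -1.361, -0.561]
wrist_force: [-0.3, -0.2, -4.1]
opening: 0.0231
0.0012448947794770249 [499.84 207.23  52.46] [-0.  0.  1.]
```

View pics/s16.png

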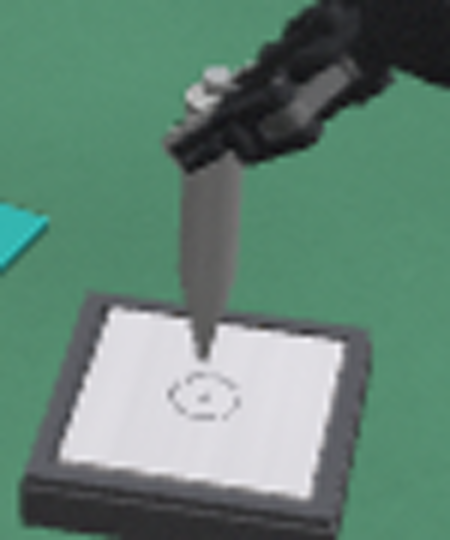

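View pics/t16.png

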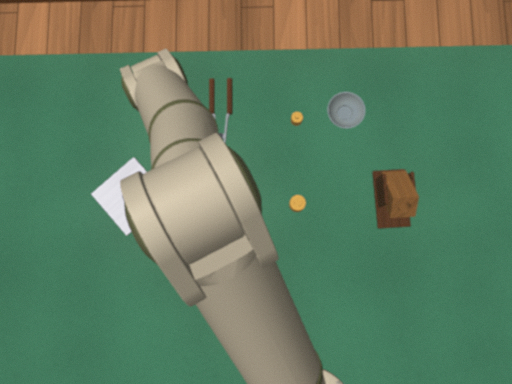

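```bash
python3 -c "
from rig import bot
print(bot.sign_off())"
```

```text
the job is handed in; nothing more can be done
None
```

The plate is level, and I handed the job in at about 15.5 s with the bob held upright and still over the ring; sign-off gave no verdict.

- **Plate:** I pressed it above the stud with closed fingertips, reaching 17 N on firm contact. Afterwards all four upper corners triangulated to 29–30 mm, against the expected 31 mm.
- **Bob:** I drew it out along the socket axis, turned it upright, and brought it over the plate. By the arm's own position the point is about 2 mm from the ring centre and 21 mm above the plate. The scene picture puts it about 1 mm off sideways. The joints were at rest and the wrist force was −4.1 N, which is just the bob's weight.
- **Bystanders:** The masses and dish look unmoved in the last overhead picture, and so do the visible parts of the tongs.

**Checks that failed or disagreed:**
- The arm hid the bob's point from the overhead camera at the end. Its position along the scene camera's line of sight therefore rests on the arm's reading alone.
- The gripper opening read 23 mm on the 26 mm cylinder, but I saw no sign of slip.
- The arm's estimate of the point and the scene picture disagreed by 1–2 mm, so I moved the bob about 1.7 mm as a compromise between them.

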